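# Unlock the folding lid stay and shut the instrument case

## Robot

A 6-joint arm with a two-finger parallel gripper is mounted at the origin on the work surface. World frame = base frame: x ahead of the robot, y to its left, z up, the work surface at z = 0. Lengths are in m, angles in rad, forces in N, time in s.
With the tool pointing down it reaches from about 0.275 to 0.825 m from the base axis. Payload 4.9 kg.
Tool frame: the origin (TCP) lies midway between the tips of the shut fingers; the grasp point (between the pads) lies 19 mm behind it (grip_point_offset is the distance from the TCP to the grasp point, in m); z points along the fingers, y is the line along which they close (so a half turn about z gives the same grasp; the last joint's range is limited). The gripper opens to 85 mm and grips with 20 to 120 N. Pads are 22 mm wide; open, the fingers measure 114 mm over their backs; the gripper's body (76 mm by 85 mm) begins 54 mm behind the grasp point. The pads swing forward as they close: fully open they stand 13 mm farther back than shut.
Start: joints at [1.065, 0.326, -0.193, 1.052, 0, 1.437], TCP at [0.2, 0.512, 0.231] pointing down, gripper open.
Joint ranges: [-2.65, 2.65], [-0.97, 1.79], [-1.3, 1.35], [-1.93, 2.1], [-1.47, 1.37], [-3.14, 3.14]. Speed limits (rad/s): [2.57, 2.57, 3.14, 3.14, 3.14, 3.14].

## Interface

Orientations are given as a rotation vector (axis times angle).
In Python, from cell import * gives the robot as it stands. Calls block until the motion is done:
- movep(position, orientation): joint-space move of the TCP to a pose.
- move_l(position, velocity=0.15, rot=None, until_force=None): straight line of the TCP; rot=None keeps the orientation; velocity is the mean speed in m/s. With until_force (N) it stops when the force on the tool has changed by that much, and returns True; else False.
- set_joints(angles): joint-space move.
- let_go() and grab(newtons=None): open the fingers fully, or close them until they stop; newtons is the grip in N (None keeps the last).
- sleep(seconds).
- ik(position, orientation): joint angles nearest the present ones, or None.
- get_state(): the state.
- grab_frame(name): name is "scene" or "top" or "wrist"; returns a dict with "img" (384x512x3 uint8, red, green, blue), "fx", "fy", "cx", "cy" (pixels), "cam_to_world" (4x4, takes a point from camera to world coordinates); the wrist camera has in their place "T_tool_cam" (4x4, takes a point from camera to tool coordinates, whose origin is the TCP and whose axes are the flange's). Camera axes: x right, y down, z forward; pixel columns grow to the right and rows downward; lengths in m; the calibration is good to about 2 mm. A picture is of the moment at which its call begins: read the wrist's pose just before it. There is no depth.
A pose or a line that the arm cannot do raises MotionError and nothing moves.
- sign_off(): hands the job in; it is judged then, once.
Trained networks look in the newest picture that a camera, given by its name, has taken for a name from the list of things; names that differ only in an ending like _2 or _b are one class to them, and where a whole thing is asked for, a point or a joint stands for the part that bears it (a point fixed in the world has none). Each returns a list of dicts, best first, with "score" (0 to 1); they miss things now and then, are a little off and sometimes report something else, mostly with a low value. They report only what shows in the picture. A call takes as long as a camera call.
- spot_in(camera, name): "centre" ([column, row] in pixels, amid what is visible of it).
- silhouettes(camera, name): "mask" (384x512 bool, what is visible of it) and "centre" ([column, row] in pixels, amid what is visible of it).
- tip_of(camera, name): "centre" ([column, row] in pixels: a listed point, or the origin of a listed thing).
The state is a dict: "clock": time; "q": joint angles; "joint_velocities": joint speeds; "tau": joint torques, N m; "position": TCP position; "eef_rot": TCP orientation; "contact_force": force on the tool from outside, world axes, zero at the start; "wrist_torque": the same for the moment, N m; "finger_gap": opening from 0.0 (shut) to 1.0 (fully open); "grasp_force": force on a finger pad.
Only numpy, scipy, OpenCV 4.12 (cv2) and the standard library are available. Lean on these libraries where they do the work, as an engineer would, in place of code of your own. Each camera call takes 0.05 s, during which the arm holds its last target. There are 200 camera calls.

## Task

The aluminium instrument case stands open, its lid propped by the locked folding stay on its side. Lift the knee of the stay by its red knob, up and forward past centre, so that it unlocks, without forcing or bending the stay; then lower the lid by its handle under control, never letting it drop, and press its front edge down, firmly but gently, until both catches snap over and it is fully shut. Leave the things standing around the case where they are.

Things in the scene. Friction and masses are not known exactly. Their poses are not given: they have to be found in the camera images.
- case: Aluminium instrument case, fixed: base 180 x 250 x 88 mm (its x, y, z), open on top. Origin under the centre of the base; its front faces its own -x (towards the robot), the lid is hinged on its far (+x) rim, the folding stay is outside its right-hand side (-y; side face at y = -125 mm).
- lid (a joint): Opening angle of the lid in rad: 0 = hard stop, below 0.007 = shut and latched (rests near 0.004; not fully latched, it springs back to 0.008 to 0.018), about 1.25 = propped open by the locked stay. It weighs about 0.9 kg. With the stay unlocked, friction holds the lid only above about 1.05 rad; from about 0.9 rad down it drops unless held. At about 0.05 rad it lies on its two catches.
- lid_hinge (a point): Middle of the lid's hinge axis, at (92, 0, 90) mm in the frame of case; the axis runs along the case's y.
- lid_handle (a point): Middle of the lid handle's bar: black, round, 10 mm thick, 110 mm long, parallel to the hinge, 239 mm from the hinge axis along the lid and 12 mm above its lower edge plane; 50 mm clear between bar and lid front. It is on top of the open lid (320 mm above the table) and in front of the shut lid (then x = -147, z = 102 mm in the case's frame), turning about the hinge axis with lid.
- lid_press (a point): Place to press: on the lid's outer (top) face, a 3 mm sheet, in the middle near the front edge, 165 mm from the hinge axis; more than 45 N dents it. Shut, it is at x = -73, y = 0, z = 121 mm in the case's frame and faces up.
- catch_site (a point): Nose of the left of two like snap catches at y = +85 and -85 mm on the case's front (x = -96, z = 104 mm in its frame): sprung steel tongues whose sloped beaks the lid's strikers push aside and hook under. Pressing at lid_press takes about 9 to 18 N past the beaks; it gives way, then the rim seal takes 15 to 24 N until they latch, just above the hard stop.
- stay_knob (a point): Middle of the red knob on the stay's knee: round, 14 mm thick, 46 mm long (y = -143 to -189 mm in the case's frame, point at -171), axis parallel to the hinge. It moves on a circle of 82 mm radius about the foot pivot. Locked, it is at about x = 21 to 31, z = 111 mm in the case's frame; to unlock, it goes to the front and up, at first about 40 degrees above level.
- stay_knee (a joint): Knee angle in rad: about -0.2 = locked (the knee sags past centre on to its stop), 0 = dead centre, links in line, positive = unlocked, folding up and forward; about 2.4 when the lid is shut. Two links of 82 mm. The knee is stiff: it takes about 3 to 8 N at the knob, and stays where it is left while the lid is above 1.05 rad.
- stay_upper: Upper link of the stay, with the knob; origin at the knee, z along it to the lid. Links 14 x 3 mm, outer face at y = -137 mm in the case's frame. The lower link's foot pivot is nominally at x = -33, z = 55 mm in the case's frame, but the whole stay may sit up to 5 mm before or behind that (not measured). More than 90 N of finger force (squeeze of both pads included) bends it.
- lid_top: The lid: shell 186 x 256 x 30 mm with the handle. Origin on the hinge axis (middle); its own -x runs along the lid to the front edge, its z is the outward normal of the top face.
- dish: Round steel dish, 110 mm wide, 32 mm high; origin under its centre. Leave it.
- marker: Yellow and black marker pen lying flat, 125 mm long, 11 mm thick; origin under its middle. Leave it.
- brush: Cleaning brush lying flat along its own x; origin under its middle. Leave it.
- cup: Blue plastic cup, 72 mm wide, 75 mm high; origin under its centre. Leave it.

How it is judged:
By the outcome, as a careful person would: the job done as asked, in the order asked, and still so for the second after the job is handed in, with the robot touching nothing.
It also fails if it takes over 72 s, if anything falls off the work surface, if the arm or the gripper's body presses on something with over 40 N, if the wrist force passes 120 N, or if a joint passes its speed limit or range.

## Working session

There is one attempt and no reset: what is moved stays moved. The work goes in short steps, each a Python script; the robot and the scene stay as the last script left them, time stands still between calls to the robot, and variables do not carry over. Pictures are saved under pics/ and viewed, at most 10 in all, crops included, and the job is handed in when it is done.

```bash
ls; mkdir -p pics; python3 - <<'E'
from cell import *
import cv2,numpy as np
ims=[]
for c in ["scene","top"]:
    f=grab_frame(c); ims.append(f["img"])
    print(c,f["fx"],f["cx"],f["cy"],np.round(f["cam_to_world"],3).tolist())
    for n in ["lid_hinge","lid_handle","lid_press","catch_site","stay_knob","case","stay_upper","lid_top","dish","marker","brush","cup"]:
        r=tip_of(c,n)[:3]
        print(n,[(np.round(d["centre"],1).tolist(),round(d["score"],2)) for d in r])
    cv2.imwrite(f"pics/{c}.png",f["img"][:,:,::-1])
print(get_state()["clock"],get_state()["eef_rot"],grip_point_offset if 'grip_point_offset' in globals() else '')
E
```

```text
pics
scene 482.94076399786053 267.9490793600816 194.92829786650984 [[0.881, -0.269, 0.39, 0.163], [-0.474, -0.512, 0.716, -0.665], [0.007, -0.815, -0.579, 0.851], [0.0, 0.0, 0.0, 1.0]]
lid_hinge [([307.7, 242.3], 0.83)]
lid_handle [([289.4, 171.1], 0.8)]
lid_press [([304.9, 184.8], 0.8)]
catch_site [([222.2, 253.1], 0.71)]
stay_knob [([289.1, 374.9], 0.21)]
case [([275.7, 285.5], 0.79)]
stay_upper [([324.3, 275.2], 0.59)]
lid_top [([306.2, 238.8], 0.62), ([207.4, 223.7], 0.24)]
dish [([235.1, 239.1], 0.6)]
marker [([285.2, 376.7], 0.56)]
brush [([206.2, 222.4], 0.88)]
cup [([372.7, 354.9], 0.88)]
top 433.6871593483533 248.43913658572797 197.7821146230761 [[0.023, -0.987, 0.157, 0.425], [-1.0, -0.024, -0.006, 0.128], [0.01, -0.157, -0.988, 1.352], [0.0, 0.0, 0.0, 1.0]]
lid_hinge [([266.9, 186.8], 0.63)]
lid_handle [([279.4, 194.2], 0.71)]
lid_press [([271.9, 182.1], 0.77)]
catch_site [([250.1, 258.5], 0.47), ([274.0, 220.2], 0.43), ([266.5, 189.6], 0.32)]
stay_knob [([331.3, 196.5], 0.51)]
case [([271.3, 219.0], 0.87)]
stay_upper [([316.6, 196.8], 0.67)]
lid_top [([265.7, 188.5], 0.73)]
dish [([208.2, 224.4], 0.96)]
marker [([340.5, 253.5], 0.59)]
brush [([172.9, 236.4], 0.8), ([208.5, 222.4], 0.3)]
cup [([354.8, 195.7], 0.61)]
1.3 [-5.80621437e-01 -3.08742427e+00 -5.29778549e-05] 0.0187
```

View pics/scene.png

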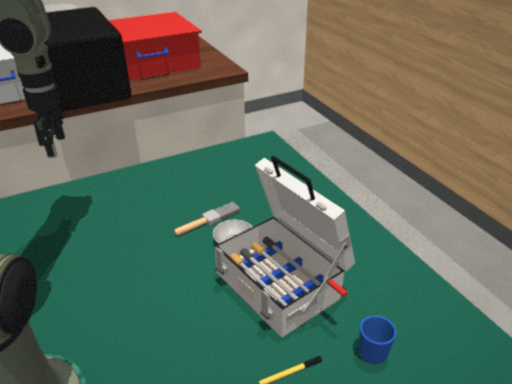

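View pics/top.png

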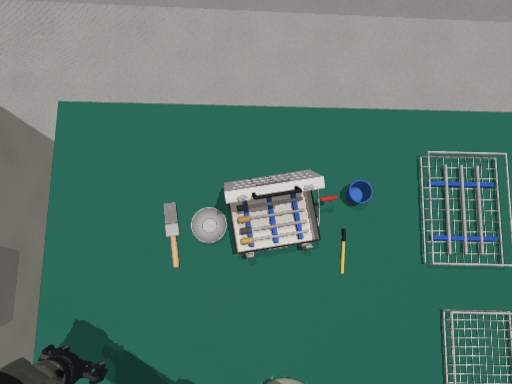

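Scene picture: case open with the lid at (305,210), the stay's red knob at (337,287) and the cup at (375,340). In the top picture the knob is at (329,198), the handle at (277,193) and the cup at (360,192), close beside the knob. The scene network's knob report was false (it hit the marker). Next I fit the case pose.

```bash
cat > h.py <<'E'
from cell import *
import numpy as np, cv2
from scipy.optimize import least_squares
from scipy.spatial.transform import Rotation as R
def lidpt(s,n,th,y=0): # s along lid, n outward -> case frame
    return np.array([.092-s*np.cos(th)+n*np.sin(th), y, .090+s*np.sin(th)+n*np.cos(th)])
def toW(p,P):
    c,s=np.cos(P[2]),np.sin(P[2]); p=np.asarray(p)
    return np.array([P[0]+c*p[0]-s*p[1],P[1]+s*p[0]+c*p[1],p[2]])
def proj(f,T,p):
    q=np.linalg.inv(T)@np.append(p,1); return np.array([f["fx"]*q[0]/q[2]+f["cx"],f["fy"]*q[1]/q[2]+f["cy"]])
def wristT(st,f):
    T=np.eye(4);T[:3,:3]=R.from_rotvec(st["eef_rot"]).as_matrix();T[:3,3]=st["position"];return T@f["T_tool_cam"]
def toolrot(z,y,P):  # tool z and y axes given in case frame -> rotvec
    C=R.from_euler('z',P[2]).as_matrix(); z=C@np.array(z,float); z/=np.linalg.norm(z); y=C@np.array(y,float)
    y=y-z*(y@z); y/=np.linalg.norm(y); return R.from_matrix(np.c_[np.cross(y,z),y,z]).as_rotvec()
E
python3 - <<'E'
from h import *
obs={"scene":{"lid_hinge":(307.7,242.3),"lid_handle":(289.4,171.1),"lid_press":(304.9,184.8),"catch":(222.2,253.1),"case":(275.7,285.5)},
"top":{"lid_hinge":(266.9,186.8),"lid_handle":(279.4,194.2),"lid_press":(271.9,182.1),"catch":(250.1,258.5),"case":(271.3,219.0)}}
F={c:grab_frame(c) for c in obs}
def pts(th): return {"lid_hinge":[.092,0,.09],"lid_handle":lidpt(.239,.012,th),"lid_press":lidpt(.165,.031,th),"catch":[-.096,.085,.104],"case":[0,0,0]}
def res(v):
    return np.concatenate([proj(F[c],F[c]["cam_to_world"],toW(pts(v[3])[n],v))-o for c in obs for n,o in obs[c].items()]+[[ (v[3]-1.25)*100]])
r=least_squares(res,[.4,.08,0,1.25],loss="soft_l1"); print(r.x,np.round(r.fun[:-1].reshape(-1,2),1).tolist())
P=r.x
# knob from red blob in both
for c in F:
    im=cv2.cvtColor(F[c]["img"],cv2.COLOR_RGB2HSV); m=(((im[...,0]<8)|(im[...,0]>172))&(im[...,1]>150)&(im[...,2]>80)).astype(np.uint8)
    n,l,s,ce=cv2.connectedComponentsWithStats(m)
    for i in range(1,n):
        if s[i,4]>15: print(c,s[i].tolist(),ce[i])
    for kx in (.021,.026,.031): print(kx,[proj(F[c],F[c]["cam_to_world"],toW([kx,y,.111],P)).round(1).tolist() for y in(-.143,-.189)])
for n in["cup","marker","dish"]:print(n,silhouettes("top",n)[0]["centre"])
E
```

```text
[0.57482723 0.0446796  0.20300015 1.2484267 ] [[-1.7, -0.5], [-0.2, -1.6], [-2.4, 3.2], [-1.2, -0.5], [0.6, 0.7], [1.0, -1.4], [-1.4, -0.7], [1.1, -0.0], [1.1, -5.1], [0.5, 0.1]]
scene [109, 12, 93, 69, 4338] [158.86652835  44.12978331]
scene [328, 279, 19, 17, 125] [337.112 287.264]
0.021 [[329.0, 282.7], [345.1, 295.3]]
0.026 [[330.6, 281.6], [346.8, 294.1]]
0.031 [[332.3, 280.5], [348.4, 293.0]]
top [321, 196, 16, 6, 64] [328.421875 198.03125 ]
0.021 [[321.2, 199.2], [336.7, 196.4]]
0.026 [[320.9, 197.5], [336.3, 194.7]]
0.031 [[320.5, 195.8], [336.0, 193.0]]
cup [170.8, 225.9]
marker [340.4, 248.3]
dish [206.9, 224.0]
```

```bash
sed -i '$a P0=np.array([0.5748,0.0447,0.2030])' h.py; python3 - <<'E'
from h import *
f=grab_frame("wrist"); print(np.round(f["T_tool_cam"],3).tolist(),f["fx"],f["cx"],f["cy"])
P=P0
for s in(1,-1):
  for tilt in(0,.2,.35):
    rot=toolrot([0,np.sin(tilt),-np.cos(tilt)],[s,0,0],P)
    for z in(.092,.15,.3,.42):
        q=ik(toW([.023,-.178,z],P),rot); print(s,tilt,z,None if q is None else np.round(q,2))
print("handle")
for s in(1,-1):
  for th,a in((1.25,0),(1.25,.4),(.6,.4),(.6,.8),(0,.4),(0,.8),(0,1.2)):
    z=np.array([np.sin(a),0,-np.cos(a)]); rot=toolrot(z,[s*np.cos(a),0,s*np.sin(a)],P)
    q=ik(toW(lidpt(.239,.012,th)+z*.0187,P),rot); print(s,th,a,None if q is None else np.round(q,2))
E
```

```text
[[0.0, -0.96, -0.281, 0.073], [1.0, 0.0, -0.0, -0.001], [0.0, -0.281, 0.96, -0.143], [0.0, 0.0, 0.0, 1.0]] 302.3232367252716 257.58874777298223 192.99852223575968
1 0 0.092 [-0.31  0.61 -0.11  0.85  0.    1.06]
1 0 0.15 [-0.31  0.56 -0.04  0.97  0.    1.06]
1 0 0.3 [-0.31  0.48  0.22  1.31  0.    1.06]
1 0 0.42 [-0.31  0.5   0.55  1.62  0.    1.06]
1 0.2 0.092 [-0.39  0.69  0.01  1.01  0.17  0.97]
1 0.2 0.15 [-0.39  0.64  0.08  1.13  0.17  0.97]
1 0.2 0.3 [-0.39  0.57  0.34  1.46  0.17  0.97]
1 0.2 0.42 [-0.39  0.6   0.7   1.78  0.17  0.97]
1 0.35 0.092 [-0.44  0.76  0.11  1.14  0.28  0.9 ]
1 0.35 0.15 [-0.44  0.71  0.18  1.25  0.28  0.9 ]
1 0.35 0.3 [-0.44  0.65  0.44  1.58  0.28  0.9 ]
1 0.35 0.42 [-0.44  0.69  0.83  1.92  0.28  0.9 ]
-1 0 0.092 [-0.31  0.61 -0.11  0.85  0.   -2.08]
-1 0 0.15 [-0.31  0.56 -0.04  0.97  0.   -2.08]
-1 0 0.3 [-0.31  0.48  0.22  1.31  0.   -2.08]
-1 0 0.42 [-0.31  0.5   0.55  1.62  0.   -2.08]
-1 0.2 0.092 [-0.39  0.69  0.01  1.01  0.17 -2.17]
-1 0.2 0.15 [-0.39  0.64  0.08  1.13  0.17 -2.17]
-1 0.2 0.3 [-0.39  0.57  0.34  1.46  0.17 -2.17]
-1 0.2 0.42 [-0.39  0.6   0.7   1.78  0.17 -2.17]
-1 0.35 0.092 [-0.44  0.76  0.11  1.14  0.28 -2.24]
-1 0.35 0.15 [-0.44  0.71  0.18  1.25  0.28 -2.24]
-1 0.35 0.3 [-0.44  0.65  0.44  1.58  0.28 -2.24]
-1 0.35 0.42 [-0.44  0.69  0.83  1.92  0.28 -2.24]
handle
1 1.25 0 [-0.04  0.4   0.09  1.27  0.    1.33]
1 1.25 0.4 [-0.09  0.11 -0.36  0.71  0.11  1.3 ]
1 0.6 0.4 [-0.19 -0.05 -0.77  0.48  0.15  1.2 ]
1 0.6 0.8 [-0.33 -0.19 -1.15 -0.12  0.37  1.18]
1 0 0.4 [-0.25  0.1  -1.07  0.04  0.17  1.15]
1 0 0.8 None
1 0 1.2 None
-1 1.25 0 [-0.04  0.4   0.09  1.27  0.   -1.81]
-1 1.25 0.4 [-0.09  0.11 -0.36  0.71  0.11 -1.84]
-1 0.6 0.4 [-0.19 -0.05 -0.77  0.48  0.15 -1.94]
-1 0.6 0.8 [-0.33 -0.19 -1.15 -0.12  0.37 -1.96]
-1 0 0.4 [-0.25  0.1  -1.07  0.04  0.17 -2.  ]
-1 0 0.8 None
-1 0 1.2 None
```

```bash
python3 - <<'E'
from h import *
P=P0; t=.2
rot=toolrot([0,np.sin(t),-np.cos(t)],[-1,0,0],P)
move_l([.25,.45,.43],velocity=.25)
movep(toW([.023,-.20,.40],P),rot)
move_l(toW([.023,-.19,.21],P),velocity=.2)
st=get_state(); f=grab_frame("wrist"); T=wristT(st,f)
cv2.imwrite("pics/w1.png",f["img"][:,:,::-1])
im=cv2.cvtColor(f["img"],cv2.COLOR_RGB2HSV); m=(((im[...,0]<8)|(im[...,0]>172))&(im[...,1]>150)&(im[...,2]>80)).astype(np.uint8)
n,l,s,ce=cv2.connectedComponentsWithStats(m)
for i in range(1,n):
    if s[i,4]>30: print(s[i].tolist(),ce[i], cv2.minAreaRect(np.argwhere(l==i)[:,::-1].astype(np.float32)))
for kx in (.021,.026,.031): print(kx,[proj(f,T,toW([kx,y,.111],P)).round(1).tolist() for y in(-.143,-.189)])
print(tip_of("wrist","stay_knob")[:2],st["clock"],st["contact_force"])
E
```

```text
[253, 172, 17, 54, 764] [260.86125654 197.29712042] ((261.0, 198.5), (53.0, 16.0), 90.0)
0.021 [[258.8, 219.7], [259.0, 172.2]]
0.026 [[253.2, 219.7], [252.9, 172.2]]
0.031 [[247.6, 219.6], [246.7, 172.2]]
[{'centre': [260.5, 193.0], 'score': 0.86}] 6.6333 [ 0.10091368  0.73390539 -0.01175919]
```

View pics/w1.png

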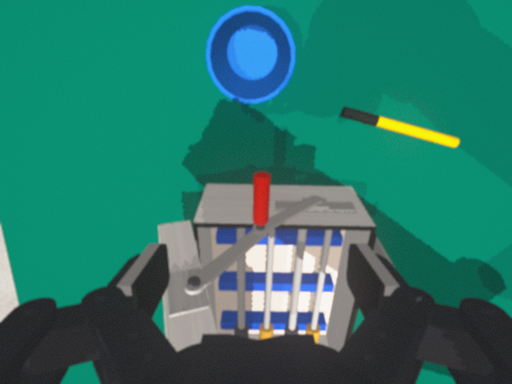

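The wrist view shows the red knob at (261,198), aligned vertically, so the yaw is right. The case's side face runs from about (195..373, 226) at the rim to (207..352, 185) at the table, and the cup at (250,53) is clear.

```bash
python3 - <<'E'
from h import *
P=P0
st=get_state(); f=grab_frame("wrist"); T=wristT(st,f)
for p in [(-.09,-.125,.088),(.09,-.125,.088),(-.09,-.125,0),(.09,-.125,0),(-.033,-.137,.055),(-.038,-.137,.055),(-.09,.1,.088)]:
    print(p,proj(f,T,toW(p,P)).round(1))
im=f["img"][150:340,150:420,::-1]; cv2.imwrite("pics/w2.png",cv2.resize(im,None,fx=2.9,fy=2.9,interpolation=cv2.INTER_CUBIC))
E
```

```text
(-0.09, -0.125, 0.088) [371.7 222.6]
(0.09, -0.125, 0.088) [188.8 222.4]
(-0.09, -0.125, 0) [348.1 183.5]
(0.09, -0.125, 0) [203.2 183.4]
(-0.033, -0.137, 0.055) [309.7 195.9]
(-0.038, -0.137, 0.055) [314.4 195.9]
(-0.09, 0.1, 0.088) [342.  364.7]
```

View pics/w2.png

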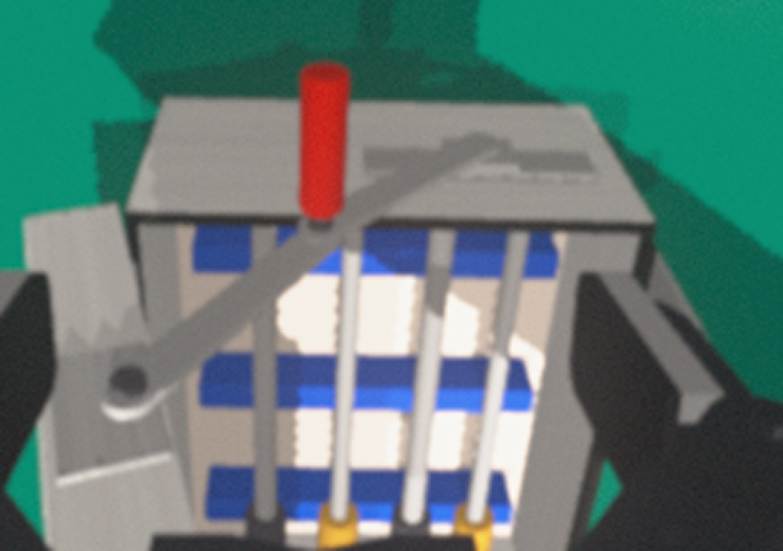

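```bash
python3 - <<'E'
from h import *
obs={"scene":{"lid_hinge":(307.7,242.3),"lid_handle":(289.4,171.1),"lid_press":(304.9,184.8),"catch":(222.2,253.1),"case":(275.7,285.5)},
"top":{"lid_hinge":(266.9,186.8),"lid_handle":(279.4,194.2),"lid_press":(271.9,182.1),"case":(271.3,219.0)}}
F={c:grab_frame(c) for c in obs}
st=get_state(); f=grab_frame("wrist"); T=wristT(st,f)
W=[((-.09,-.125,.088),(375.9,225.9)),((.09,-.125,.088),(194.1,224.5)),((-.09,-.125,0),(352.8,186.5)),((.09,-.125,0),(205.9,183.4))]
def pts(th): return {"lid_hinge":[.092,0,.09],"lid_handle":lidpt(.239,.012,th),"lid_press":lidpt(.165,.031,th),"catch":[-.096,.085,.104],"case":[0,0,0]}
def res(v):
    return np.concatenate([2*(proj(F[c],F[c]["cam_to_world"],toW(pts(v[3])[n],v))-o) for c in obs for n,o in obs[c].items()]+[proj(f,T,toW(p,v))-o for p,o in W]+[[ (v[3]-1.25)*200]])
r=least_squares(res,[.57,.045,.2,1.25],loss="soft_l1"); print(r.x,np.round(r.fun[:-1].reshape(-1,2),1).tolist())
def rw(v): return np.concatenate([proj(f,T,toW(p,v))-o for p,o in W])
r2=least_squares(rw,[.57,.045,.2]); print("wrist only",r2.x,r2.fun.round(1))
def rk(v): return proj(f,T,toW([v[0],v[1],.111],r.x))-[261,198.5]
print("knob x,y:",least_squares(rk,[.02,-.166]).x)
E
```

```text
[0.57378481 0.0456472  0.17240391 1.25077041] [[-2.9, -0.1], [-0.8, -3.3], [-4.6, 7.0], [-3.2, -3.6], [0.1, 1.1], [3.1, -2.4], [-3.0, -1.1], [3.0, 0.1], [0.3, 0.9], [-0.6, 0.1], [-1.3, -3.3], [-1.7, -0.2], [0.4, -1.1]]
wrist only [0.57078799 0.0464896  0.18859693] [ 0.2  0.1 -0.3 -0.8 -1.1 -0.2  1.2  0.9]
knob x,y: [ 0.02473275 -0.16509748]
```

```bash
sed -i 's/^P0=.*/P0=np.array([0.572,0.046,0.186])/' h.py; python3 - <<'E'
from h import *
P=P0; t=.2
st=get_state(); f=grab_frame("wrist"); T=wristT(st,f)
k=least_squares(lambda v: proj(f,T,toW([v[0],v[1],.111],P))-[261,198.5],[.02,-.166]).x; print("knob",k)
zt=np.array([0,np.sin(t),-np.cos(t)]); rot=toolrot(zt,[-1,0,0],P)
g=np.array([k[0],-.177,.111]); 
move_l(toW(g+zt*.0187-zt*.06,P),velocity=.15,rot=rot)
print(move_l(toW(g+zt*.0187,P),velocity=.06,until_force=8))
grab(20); sleep(.2)
st=get_state(); C=R.from_euler('z',P[2]).as_matrix()
print(st["clock"],st["finger_gap"],st["grasp_force"],C.T@st["contact_force"])
f=grab_frame("wrist"); cv2.imwrite("pics/w3.png",f["img"][:,:,::-1])
E
```

```text
knob [ 0.02402162 -0.16610331]
False
9.525 0.1539234088005516 21.561182141304016 [5.1703515  0.53643285 0.9142257 ]
```

View pics/w3.png

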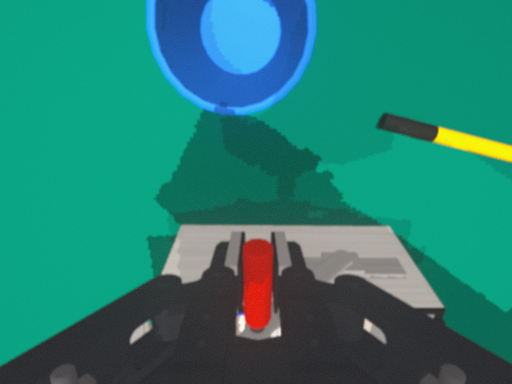

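The fingers hold the red knob squarely between the pads (knob at (258,285)), clear of the cup. Next I swing it along its arc.

```bash
python3 - <<'E'
from h import *
P=P0; C=R.from_euler('z',P[2]).as_matrix()
st=get_state(); p0=st["position"]
kx=.024; foot=np.array([kx-.059,.055]); v=np.array([.059,.056]); a0=np.arctan2(v[1],v[0]); r=np.hypot(*v)
dr=0
for i in range(1,12):
    a=a0+.04*i
    w=(r+dr)*np.array([np.cos(a),np.sin(a)])-v
    move_l(p0+C@np.array([w[0],0,w[1]]),velocity=.03)
    F=C.T@get_state()["contact_force"]; Fr=F[0]*np.cos(a)+F[2]*np.sin(a); Ft=-F[0]*np.sin(a)+F[2]*np.cos(a)
    print(round(.04*i,2),F.round(1),"r %.1f t %.1f dr %.2f"%(Fr,Ft,dr*1e3))
    if np.linalg.norm(F)>30: print("stop");break
    dr=np.clip(dr+1e-4*Fr,-.006,.006)
f=grab_frame("scene"); cv2.imwrite("pics/s2.png",cv2.resize(f["img"][130:340,180:420,::-1],None,fx=2.8,fy=2.8))
st=get_state(); print(st["clock"],st["finger_gap"],st["grasp_force"])
for n,p in(("lid_handle",(.239,.012)),("lid_press",(.165,.031))):
    o=tip_of("scene",n)[0]["centre"]
    for th in(1.05,1.1,1.15,1.2,1.25): print(n,th,np.round(proj(f,f["cam_to_world"],toW(lidpt(*p,th),P))-o,1))
E
```

```text
0.04 [ 3.2  0.1 -1.8] r 1.0 t -3.6 dr 0.00
0.08 [ 3.7  0.8 -2. ] r 1.0 t -4.2 dr 0.10
0.12 [ 4.1  0.9 -2.8] r 0.4 t -4.9 dr 0.20
0.16 [ 1.9  0.6 -2.6] r -1.0 t -3.1 dr 0.24
0.2 [ 1.5  0.4 -2.1] r -0.9 t -2.5 dr 0.14
0.24 [ 2.1  0.1 -2.9] r -1.3 t -3.4 dr 0.05
0.28 [ 2.2  1.3 -2. ] r -0.6 t -2.9 dr -0.08
0.32 [ 1.4  1.9 -1.7] r -0.8 t -2.0 dr -0.14
0.36 [ 2.   1.1 -1.6] r -0.6 t -2.5 dr -0.22
0.4 [ 2.   2.  -1.6] r -0.6 t -2.5 dr -0.27
0.44 [ 1.7  1.9 -1.6] r -0.9 t -2.1 dr -0.33
12.4583 0.15627064202268276 21.29655808210373
lid_handle 1.05 [-9.8  8.3]
lid_handle 1.1 [-5.7  4.3]
lid_handle 1.15 [-1.5  0.6]
lid_handle 1.2 [ 2.8 -2.9]
lid_handle 1.25 [ 7.1 -6.2]
lid_press 1.05 [-11.2   8.4]
lid_press 1.1 [-8.3  6.1]
lid_press 1.15 [-5.5  3.9]
lid_press 1.2 [-2.6  1.9]
lid_press 1.25 [0.3 0.1]
```

View pics/s2.png

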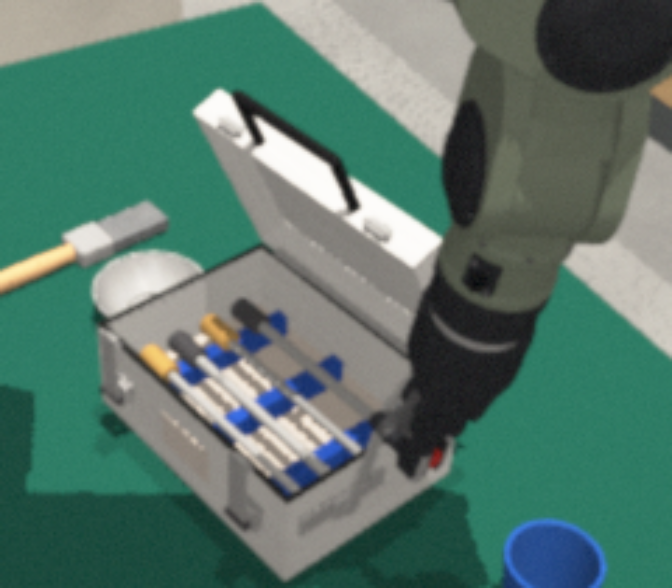

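The scene view shows the lid now leaning less (about 1.15 rad) with the stay folded past centre. Peak tangential force was 5 N, within the knee's normal range. I let go, retreat and look for the handle.

```bash
python3 - <<'E'
from h import *
P=P0; t=.2; zt=np.array([0,np.sin(t),-np.cos(t)]); C=R.from_euler('z',P[2]).as_matrix()
let_go(); p=get_state()["position"]
move_l(p-C@zt*.09,velocity=.15)
a=.45; z=np.array([np.sin(a),0,-np.cos(a)]); rot=toolrot(z,[-np.cos(a),0,-np.sin(a)],P)
for th in(1.15,.6,.3,.05,0):
    for off in(.012,-.1):
        q=ik(toW(lidpt(.239,.012,th)+z*off,P),rot); print(th,off,None if q is None else np.round(q,2))
p=get_state()["position"]; move_l([p[0]-.08,p[1]-.02,.42],velocity=.25)
movep(toW(lidpt(.239,.012,1.15)-z*.13,P),rot)
obs=[]
fs,ft=grab_frame("scene"),grab_frame("top"); st=get_state(); fw=grab_frame("wrist"); Tw=wristT(st,fw)
cv2.imwrite("pics/w4.png",fw["img"][:,:,::-1])
for c,f,T in(("scene",fs,fs["cam_to_world"]),("top",ft,ft["cam_to_world"]),("wrist",fw,Tw)):
    for n,pp in(("lid_handle",(.239,.012)),("lid_press",(.165,.031))):
        for d in tip_of(c,n)[:1]:
            print(c,n,d["score"],np.round(d["centre"],1),[np.round(proj(f,T,toW(lidpt(*pp,th),P))-d["centre"],1).tolist() for th in(1.1,1.15,1.2)])
print(st["clock"],st["contact_force"])
E
```

```text
1.15 0.012 [-0.11  0.03 -0.48  0.63  0.13 -1.84]
1.15 -0.1 [-0.15 -0.11 -0.35  0.89  0.14 -1.87]
0.6 0.012 [-0.2  -0.1  -0.82  0.43  0.16 -1.92]
0.6 -0.1 [-0.26 -0.29 -0.69  0.77  0.19 -1.98]
0.3 0.012 [-0.24 -0.07 -0.99  0.24  0.18 -1.96]
0.3 -0.1 [-0.32 -0.33 -0.87  0.63  0.21 -2.03]
0.05 0.012 [-0.26  0.03 -1.1   0.02  0.19 -1.98]
0.05 -0.1 [-0.34 -0.29 -1.01  0.46  0.22 -2.06]
0 0.012 [-0.26  0.06 -1.12 -0.03  0.19 -1.98]
0 -0.1 [-0.35 -0.27 -1.03  0.42  0.22 -2.06]
scene lid_handle 0.97 [281.3 177.3] [[-6.1, 2.8], [-1.9, -0.9], [2.4, -4.4]]
scene lid_press 0.89 [297.8 188.8] [[-4.9, 5.5], [-2.1, 3.3], [0.8, 1.3]]
top lid_handle 0.95 [279.5 202.5] [[0.1, 6.3], [-0.5, 1.6], [-1.2, -3.2]]
top lid_press 0.86 [275. 187.] [[-0.6, 5.6], [-1.1, 2.4], [-1.6, -0.8]]
wrist lid_handle 0.75 [257.1 184.6] [[12.2, 1.7], [-0.6, 1.5], [-13.3, 1.2]]
wrist lid_press 0.58 [239.1 167.5] [[10.1, 2.5], [3.1, 2.2], [-3.8, 1.9]]
16.0083 [-0.35904545 -0.44596499  0.0022775 ]
```

View pics/w4.png

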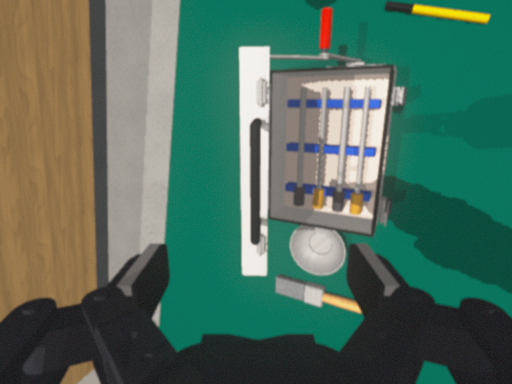

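The wrist view shows the handle bar at (256,183), centred between the fingers and parallel to the pads. The lid is at about 1.155 rad and holding. Next I grip it and lower the lid.

```bash
cat > lower.py <<'E'
from h import *
import sys
P=P0; C=R.from_euler('z',P[2]).as_matrix(); a=.45; z=np.array([np.sin(a),0,-np.cos(a)])
def lower(th0,th1,p0,dr=0,lim=30,vel=.06,step=.03):
    for i,th in enumerate(np.linspace(th0,th1,int(np.ceil((th0-th1)/step))+1)[1:]):
        d=lidpt(.239+dr,.012,th)-lidpt(.239,.012,th0)
        move_l(p0+C@d,velocity=vel)
        st=get_state(); F=C.T@st["contact_force"]
        h=lidpt(.239,.012,th)-[.092,0,.09]; u=h/np.linalg.norm(h); Fr=F@u; Ft=F@np.array([u[2],0,-u[0]])*-1
        if i%3==0 or np.linalg.norm(F)>20: print("%.3f"%th,F.round(1),"r %.1f t(closing) %.1f dr %.2f gap %.3f"%(Fr,Ft,dr*1e3,st["finger_gap"]))
        if np.linalg.norm(F)>lim: print("stop"); break
        dr=np.clip(dr+2e-4*Fr,-.008,.008)
    return th,dr
E
python3 - <<'E'
from lower import *
th0=1.155
g=lidpt(.239,.012,th0)
print(move_l(toW(g+z*.012,P),velocity=.08,until_force=8))
grab(35); sleep(.2); st=get_state(); print(st["finger_gap"],st["grasp_force"],C.T@st["contact_force"])
assert st["finger_gap"]>.05
print(lower(th0,.5,st["position"]), get_state()["clock"])
E
```

```text
False
0.09819217979339187 34.19302582740784 [-0.6825392   0.15744092  2.48029628]
1.125 [-1.6  0.9  0.5] r 1.1 t(closing) 1.3 dr 0.00 gap 0.096
1.036 [-1.2  0.4 -0.3] r 0.2 t(closing) 1.2 dr -0.01 gap 0.102
0.947 [ 1.2  0.8 -4.7] r -4.6 t(closing) 1.5 dr 0.42 gap 0.098
0.857 [ 2.2  2.8 -6.6] r -6.6 t(closing) 2.3 dr 0.22 gap 0.099
0.768 [-7.9  1.9  3.2] r 7.7 t(closing) 3.6 dr -1.44 gap 0.102
0.679 [ 14.    1.2 -14. ] r -19.8 t(closing) 1.1 dr 1.15 gap 0.097
0.649 [-20.2  -0.   11.4] r 22.8 t(closing) 4.2 dr -2.81 gap 0.098
0.619 [ 15.8   1.8 -14. ] r -21.1 t(closing) 1.2 dr 1.75 gap 0.094
0.589 [-18.1  -0.    8.7] r 19.7 t(closing) 3.9 dr -2.46 gap 0.098
0.500 [ 7.4  1.  -7.1] r -10.0 t(closing) 2.2 dr 0.43 gap 0.096
(np.float64(0.5), np.float64(-0.001564366857054105)) 25.1833
```

The radial feedback gain was too high: the arm is about 10 N/mm stiff, so it oscillated. I lower the gain and continue gently.

```bash
sed -i 's/2e-4\*Fr/5e-5*Fr/; s/lim: print/lim or Ft<-5: print/' lower.py; python3 - <<'E'
from lower import *
st=get_state(); print(C.T@st["contact_force"])
print(lower(.5,.06,st["position"],dr=-.001,step=.022)); f=grab_frame("scene")
st=get_state(); print(st["clock"],st["position"],toW(lidpt(.239,.012,.06)+z*.012,P))
cv2.imwrite("pics/s3.png",cv2.resize(f["img"][130:340,160:400,::-1],None,fx=2.8,fy=2.8))
E
```

```text
[ 7.36665545  1.04438048 -7.1082605 ]
0.478 [-4.5  1.1  0.1] r 3.9 t(closing) 2.2 dr -1.00 gap 0.098
0.412 [-3.8  1.  -2.5] r 2.3 t(closing) 4.0 dr -0.51 gap 0.096
0.346 [-0.   2.6 -4.6] r -1.7 t(closing) 4.2 dr -0.57 gap 0.097
0.280 [-1.4  2.8 -3.1] r 0.4 t(closing) 3.3 dr -0.82 gap 0.091
0.214 [-2.7  2.5 -3.6] r 1.7 t(closing) 4.2 dr -0.70 gap 0.099
0.148 [ 0.   4.2 -2.8] r -0.6 t(closing) 2.8 dr -0.55 gap 0.097
0.082 [ 2.4  3.7 -4.6] r -2.9 t(closing) 4.2 dr -0.75 gap 0.096
(np.float64(0.06), np.float64(-0.0009098027052286329))
30.2333 [0.43503414 0.01988563 0.10605547] [0.43379485 0.01999324 0.10550444]
```

View pics/s3.png

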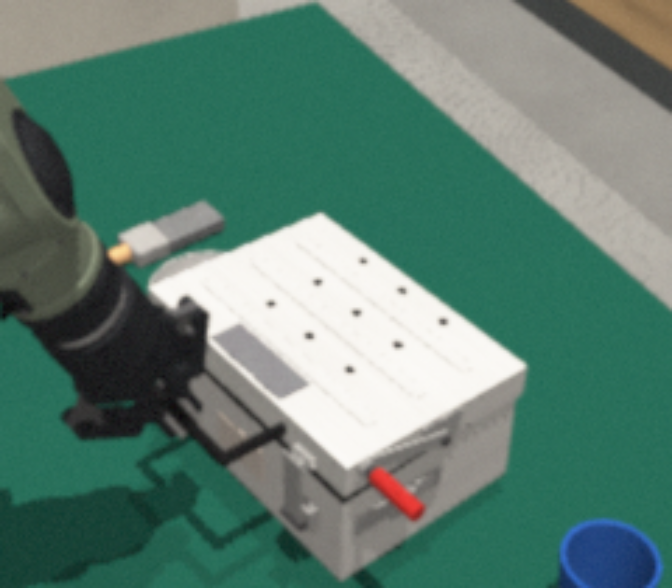

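The scene view shows the lid nearly down, with a small gap at the front, the gripper on the bar and the stay folded. I set the lid on its catches, release, and press.

```bash
python3 - <<'E'
from lower import *
st=get_state()
sed=lower(.06,.035,st["position"],dr=0,step=.004,vel=.02)
st=get_state(); print(sed,C.T@st["contact_force"])
let_go(); sleep(.2); st=get_state(); print("rel",C.T@st["contact_force"])
move_l(st["position"]-C@z*.12,velocity=.2)
grab(30)
rot=toolrot([0,0,-1],[-1,0,0],P)
movep(toW([-.073,0,.19],P),rot)
hit=move_l(toW([-.073,0,.115],P),velocity=.03,until_force=3)
st=get_state(); print(hit,st["clock"],st["position"],C.T@st["contact_force"],st["finger_gap"])
print("implied th",(st["position"][2]-.121)/.165)
E
```

```text
0.056 [-3.8  3.9  3.4] r 4.1 t(closing) -3.0 dr 0.00 gap 0.094
stop
(np.float64(0.05285714285714286), np.float64(0.0002052547365885845)) [-4.51770446  4.29883882  5.64882184]
rel [-0.32488829  0.0940552  -0.89684623]
True 35.7167 [0.50002897 0.03249053 0.12720623] [0.55285746 0.30690961 2.05757791] 0.002847791621054195
implied th 0.03761352099038297
```

```bash
python3 - <<'E'
from lower import *
st=get_state(); p0=st["position"].copy() if hasattr(st["position"],"copy") else np.array(st["position"])
log=[]; 
for i in range(1,45):
    move_l(np.array(p0)-[0,0,.0004*i],velocity=.01)
    st=get_state(); F=st["contact_force"]; log.append((round(.4*i,1),round(st["position"][2]*1e3,2),round(F[2],1)))
    if F[2]>31: break
print(log,st["clock"],C.T@F)
E
```

```text
[(0.4, np.float64(127.04), np.float64(5.0)), (0.8, np.float64(126.97), np.float64(8.5)), (1.2, np.float64(126.84), np.float64(10.3)), (1.6, np.float64(126.57), np.float64(12.0)), (2.0, np.float64(125.83), np.float64(6.6)), (2.4, np.float64(124.8), np.float64(4.2)), (2.8, np.float64(124.19), np.float64(3.7)), (3.2, np.float64(123.81), np.float64(0.5)), (3.6, np.float64(123.62), np.float64(2.6)), (4.0, np.float64(123.4), np.float64(4.4)), (4.4, np.float64(123.14), np.float64(5.6)), (4.8, np.float64(122.84), np.float64(6.6)), (5.2, np.float64(122.58), np.float64(8.3)), (5.6, np.float64(122.27), np.float64(10.3)), (6.0, np.float64(121.95), np.float64(9.8)), (6.4, np.float64(121.65), np.float64(11.5)), (6.8, np.float64(121.3), np.float64(11.2)), (7.2, np.float64(121.04), np.float64(13.7)), (7.6, np.float64(120.75), np.float64(14.2)), (8.0, np.float64(120.45), np.float64(14.3)), (8.4, np.float64(120.18), np.float64(17.0)), (8.8, np.float64(120.13), np.float64(19.8)), (9.2, np.float64(120.04), np.float64(23.2)), (9.6, np.float64(119.93), np.float64(24.8)), (10.0, np.float64(119.92), np.float64(28.6)), (10.4, np.float64(119.88), np.float64(32.2))] 42.2167 [-10.75009696   2.61245725  32.2136395 ]
```

```bash
python3 - <<'E'
from lower import *
st=get_state(); p=np.array(st["position"]); log=[]
for i in range(1,14):
    move_l(np.array([p[0],p[1],p[2]+.0003*i]),velocity=.02)
    st=get_state(); log.append((round(st["position"][2]*1e3,2),round(st["contact_force"][2],1)))
    if log[-1][1]<0.3: break
print(log)
move_l(np.array(st["position"])+[0,0,.04],velocity=.1)
sleep(.3); z0=None
hit=move_l(np.array(get_state()["position"])-[0,0,.05],velocity=.015,until_force=2)
st=get_state(); print("touch",hit,st["position"][2]*1e3,st["contact_force"][2],st["clock"])
move_l(np.array(st["position"])+[0,0,.12],velocity=.2)
f=grab_frame("scene"); cv2.imwrite("pics/s4.png",cv2.resize(f["img"][130:380,160:420,::-1],None,fx=2.3,fy=2.3))
print(get_state()["clock"])
E
```

```text
[(np.float64(120.35), np.float64(6.9)), (np.float64(120.4), np.float64(2.5)), (np.float64(120.43), np.float64(0.3)), (np.float64(120.79), np.float64(-0.5))]
touch True 120.38345023760412 4.759292877889715 46.4917
47.2917
```

View pics/s4.png

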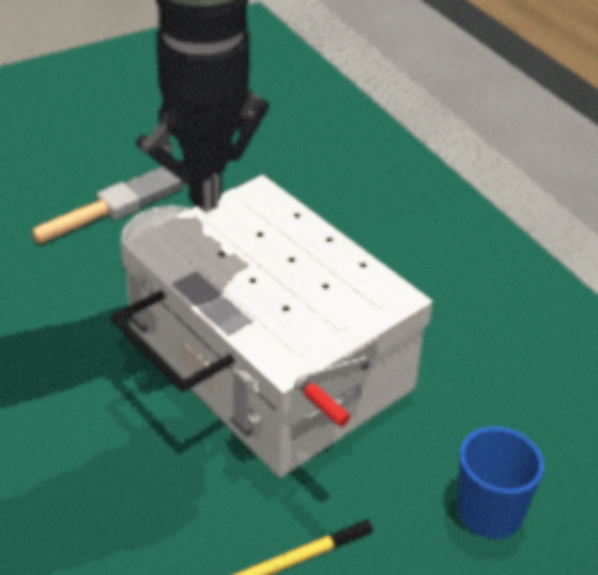

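The scene view shows the lid shut flush, with the surroundings untouched. The lid rests about 0.4 mm above the hard stop (about 0.003 rad) with no spring-back, so both catches are latched.

```bash
python3 -c "
from cell import *
print(sign_off())"
```

```text
the job is handed in; nothing more can be done
None
```

The job is handed in: the stay was unlocked with at most 5 N, and the lid was lowered under control by its handle. It was then pressed with about 32 N until it latched, and it rests at about 0.003 rad. The cup, dish, brush and marker were left where they stood.

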